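Close the hold-down strap of a tile glue-up jig

TASK

Close the tile jig: lift the slotted steel strap, swing it about the tall headed bolt it hangs loosely on, and drop its slot over the short bolt so that it lies flat on the board across the tile. Then slide the small thick steel collar over the short bolt until it sits flat on the strap, and let go. Leave the other things on the bench where they are.

Things in the scene. Friction and masses are not known exactly. Their poses are not given: they have to be found in the camera images.
- jig: Plywood glue-up board fixed to the bench, 210 x 230 mm, top face 22 mm above the bench, with a dark green glazed tile (108 mm square) sunk 1 mm below its top face. Origin: on the bench plane under the tile's centre; z up. The board reaches from -75 to +135 mm along its x and +-115 mm along its y. The two bolts stand at y = +90 mm (tall) and y = -90 mm (short), both at x = 0. It does not move. The strap starts swung out over the +x part of the board.
- tall_bolt (a point): Axis of the tall headed bolt at the board's top face (22 mm above the bench). Shank 12 mm diameter, 44 mm from the board to the underside of the hexagon head; head 24 mm across, 8 mm thick. The strap's round hole is loose around the shank: the strap can be lifted up to 38 mm and swung freely but cannot come off.
- short_bolt (a point): Axis of the short bolt at the board's top face (22 mm above the bench). 12 mm diameter, no head, top 30 mm above the board, its last 4 mm tapered to 7 mm diameter. 180 mm from the tall bolt.
- strap: Loose flat steel strap 225 x 40 x 6 mm, about 0.35 kg, with an upright grip tab. Origin: axis of its round 16 mm hole, on its underside; x runs along the strap to the slot, z up; it reaches from x = -20 to +205 mm. It starts flat on the board, origin on the tall bolt's axis, swung 0.6 to 1.5 rad (counter-clockwise from above) away from the line to the short bolt.
- tab (a point): Middle of the top edge of the strap's upright steel tab: 90 mm from the hole along the strap's x (near the centre of mass), 42 mm above the strap's underside. The tab is 12 mm thick (along strap y), 44 mm long (along strap x) and stands 36 mm high above the strap's upper face.
- slot (a point): Centre of the strap's closed slot, on the underside, 180 mm from the hole along the strap's x. The slot is 26 mm long (along the strap) and 16 mm wide.
- collar: Loose thick steel collar (spacer), 34 mm outside diameter, 15 mm bore, 20 mm high, about 0.11 kg, standing upright on the bench on the left or right of the board. Origin: centre of its underside, z up along the bore.
- flat_ring: Bystander: thin flat steel ring, 60 mm outside, 32 mm bore, 8 mm thick. Not the collar. Origin: centre of underside.
- jar: Bystander: small white jar, 44 mm diameter, 55 mm high. Origin: centre of underside.
- offcut: Bystander: wooden offcut 50 x 32 x 20 mm. Origin: centre of underside.
There are look-alikes about, which are no part of the job. Several things have the shape of the strap; the one meant has the colours described above.

How it is judged:
By the outcome, as a careful person would: the job done as asked, in the order asked, and still so for the second after the job is handed in, with the robot touching nothing.
It also fails if it takes over 61 s, if anything falls off the work surface, if the arm or the gripper's body presses on something with over 40 N, if the wrist force passes 120 N, or if a joint passes its speed limit or range.

ROBOT

A 6-joint arm with a two-finger parallel gripper is mounted at the origin on the work surface. World frame = base frame: x ahead of the robot, y to its left, z up, the work surface at z = 0. Lengths are in mm, angles in rad, forces in N, time in s.
With the tool pointing down it reaches from about 300 to 775 mm from the base axis. Payload 14.6 kg.
Tool frame: the origin (TCP) lies at the very end of the fingers, on their centre line; the grasp point (between the pads) lies 19 mm behind it; z points along the fingers, y is the line along which they close (so a half turn about z gives the same grasp; the last joint's range is limited). The gripper opens to 94 mm and grips with 3 to 60 N. Pads are 16 mm wide; open, the fingers measure 119 mm over their backs; the gripper's body (75 mm by 177 mm) begins 78 mm behind the grasp point.
Start: joints at [-1.359, 0.3, 1.521, -0, 1.321, -0.067], TCP at [151.354, -528.754, 205.446] pointing down, gripper open.
Joint ranges: [-3.03, 3.03], [-0.79, 2.21], [0.23, 2.52], [-1.04, 4.18], [0, 3.07], [-2.55, 2.55]. Speed limits (rad/s): [2.22, 2.22, 2.57, 3.14, 3.14, 3.14].

INTERFACE

Orientations are given as [roll, pitch, yaw] about the fixed x, y, z axes, in that order (R = Rz(yaw) Ry(pitch) Rx(roll)).
In Python, from cell import manip gives the robot as it stands.
- The arm moves only by the tool servo_tool, never from a script. Its argument "motion" is a list that holds one entry, the list of rows, each a list of 7 numbers: the shift along the world's x, y, z as a fraction of full scale, then the turn, a rotation vector about the world's x, y, z as a fraction of full scale, then the closure, from 0 (fully open) to 1 (shut). In form: [[[x, y, z, rx, ry, rz, gripper], ...]]. A call has 1 to 10 rows; each row is the pose to reach, as a shift and turn from the pose commanded when the call began, turning the shorter way round; what a row does not reach only later rows make up. Full scale, the value 1, is 0.5 m for a shift and pi rad for a turn. A row lasts 1/10 s, in which the tool goes at most 50 mm and 8.59 degrees, less where a joint would pass 70% of its speed; a pose out of reach is approached as far as the arm can. A call with a number of a shift or a turn outside -1 to 1 is refused whole. A call with a gripper value outside its range is refused whole. The fingers move at their own pace and stop on an object; "newtons" is the grip in N (left out, the last holds). Time passes only in rows, so rows that repeat a pose let the fingers close. It gives the time, the measured TCP pose, the force, the opening and the grip force at its end, in the units of the state.
- manip.read_state(): the state, without advancing time (a new reading comes with each control period).
- manip.camera(name): name is "side" or "top" or "wrist"; returns a dict with "frame" (400x640x3 uint8, red, green, blue), "range_z" (400x640 float32, mm along the optical axis (not along the pixel's ray), 0 where there is no reading), "vfov" (degrees; the focal length in pixels is half the picture's height over the tangent of half this angle, whatever the lens; pixels are square), "cx", "cy" (the principal point, pixels), "k1" (the pictures are not rectified: a ray, as slopes to the right and down, at radius r is drawn at 1 + k1 r^2 times it, then the intrinsics apply), "cam_to_world" (4x4, takes a point from camera to world coordinates). Camera axes: x right, y down, z forward; pixel columns grow to the right and rows downward; lengths in mm; the calibration is good to about 2 mm. A picture is of the moment at which its call begins.
- manip.sign_off(): hands the job in; it is judged then, once.
The state is a dict: "clock": time; "joints": joint angles; "qd": joint speeds; "effort": joint torques, N m; "eef_pos": TCP position; "eef_rot": TCP orientation; "wrist_force": force on the tool from outside, world axes, zero at the start; "moment": the same for the moment, N m; "finger_gap": finger opening in mm; "finger_force": force on a finger pad.
Only numpy, scipy, OpenCV 4.12 (cv2) and the standard library are available. Lean on these libraries where they do the work, as an engineer would, in place of code of your own. Each camera call takes 0.05 s, during which the arm holds its last target. There are 200 camera calls.

## Working session

There is one attempt and no reset: what is moved stays moved. The work goes in short steps, Python scripts to look and compute and a tool call to move; the robot and the scene stay as the last step left them, time stands still between calls to the robot, and variables do not carry over. Pictures are saved under pics/ and viewed, at most 10 in all, crops included, and the job is handed in when it is done.

Besides the shell and the picture viewer there is one more tool, called as a command line: name --argument value ..., lists and objects as JSON in quotes. servo_tool: Moves the arm, as the interface text tells. Its arguments: {"type":"object","properties":{"motion":{"type":"array"},"newtons":{"type":"number"}},"required":["motion"]}

```bash
mkdir -p pics
cat > h.py <<'E'
import numpy as np, cv2
from cell import manip
def shot(n,f):
    c=manip.camera(n); np.savez(''+f+'.npz',**c); cv2.imwrite('pics/'+f+'.png',c['frame'][:,:,::-1]); return c
def load(f): return dict(np.load(''+f+'.npz'))
def K(c):
    f=200/np.tan(np.radians(float(c['vfov']))/2); return np.array([[f,0,c['cx']],[0,f,c['cy']],[0,0,1.]])
def rays(c,px):
    k1=float(c['k1']); d=np.array([k1,0,0,0,0.])
    p=np.array(px,float).reshape(-1,1,2)
    u=cv2.undistortPointsIter(p,K(c),d,None,None,(3,50,1e-10)).reshape(-1,2)
    return np.c_[u,np.ones(len(u))]
def cloud(c):
    v,u=np.mgrid[0:400,0:640]; r=rays(c,np.c_[u.ravel(),v.ravel()])*c['range_z'].ravel()[:,None]
    T=c['cam_to_world']; P=r@T[:3,:3].T+T[:3,3]; P[c['range_z'].ravel()<=0]=np.nan
    return P.reshape(400,640,3)
def onplane(c,px,z):
    T=c['cam_to_world']; d=rays(c,px)@T[:3,:3].T; o=T[:3,3]
    return o+d*((z-o[2])/d[:,2])[:,None]
E
python3 - <<'E'
from h import *
for n in ('top','side'):
    c=shot(n,n+'1'); print(n,c['vfov'],c['k1'],c['cx'],c['cy'],c['cam_to_world'].round(2).tolist())
s=manip.read_state(); print(s)
E
```

```text
top 51.34474656069408 -0.015086748553928171 317.7549739940538 199.0974953739314 [[0.02, -1.0, 0.09, 436.26], [-1.0, -0.02, 0.01, -12.76], [-0.01, -0.09, -1.0, 1124.52], [0.0, 0.0, 0.0, 1.0]]
side 54.45393148709689 -0.081007779834462 322.9428305131612 197.01375950778757 [[-0.93, -0.19, 0.32, 181.11], [-0.37, 0.47, -0.8, 889.65], [0.0, -0.86, -0.51, 614.57], [0.0, 0.0, 0.0, 1.0]]
{'clock': 0.1, 'joints': array([-1.35860284e+00,  3.00397152e-01,  1.52150049e+00, -4.78023519e-06,
        1.32064718e+00, -6.65641328e-02]), 'qd': array([ 1.49009502e-04,  5.01547681e-05, -1.58100619e-03, -1.65111747e-04,
       -1.75267821e-03,  4.77257348e-05]), 'effort': array([ 1.75660211e-03, -5.32641506e+01, -3.53285623e+01,  7.09802750e-02,
        2.34495598e-02, -7.25032783e-05]), 'eef_pos': array([ 151.30858213, -528.55507651,  204.96097112]), 'eef_rot': array([-3.14064229e+00, -5.87134016e-05,  2.78758780e-01]), 'wrist_force': array([-0.48918057, -0.26786919, -0.4891453 ]), 'moment': array([ 0.04327618,  0.0254833 , -0.02210471]), 'finger_force': 0.0, 'finger_gap': 93.93597919061553}
```

View pics/top1.png

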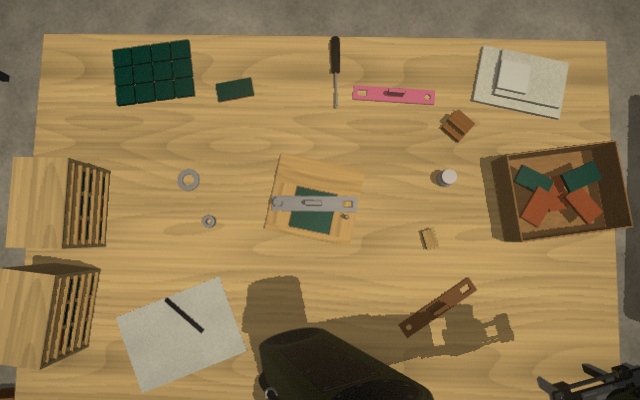

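View pics/side1.png

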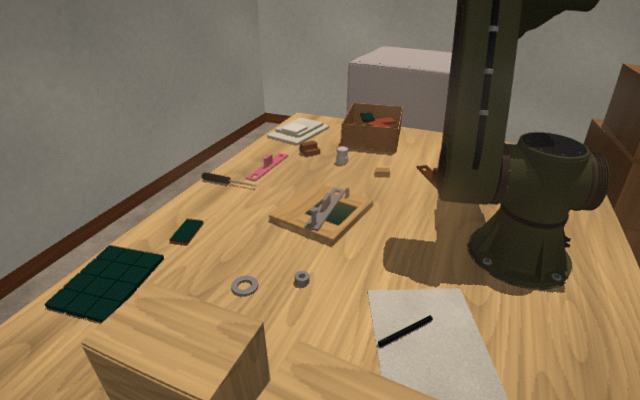

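The top view shows the jig around (315,205), with the grey strap running from the tall bolt at about (277,203) to (355,204). The short bolt is near (346,216), the collar at (209,221) and the flat ring at (189,180).

Run:
```python
from h import *
c=load('top1')
for n,p,z in [('tall',(277,202),74),('short',(346,216),52),('tab',(313,202),64),('collar',(209,221),20)]:
    print(n,onplane(c,[p],z).round(0))
P=cloud(c)
m=(P[...,2]>10)&(P[...,2]<35)
u=np.zeros((400,640),bool);u[205:235,195:225]=1
print('collar cloud',np.nanmedian(P[m&u],0),(m&u).sum())
g=c['frame'][150:250,255:375,::-1]; cv2.imwrite('pics/crop1.png',cv2.resize(g,None,fx=5,fy=5,interpolation=cv2.INTER_CUBIC))
w=shot('wrist','w0');print(w['vfov'],w['cam_to_world'].round(2).tolist())
```

```text
tall [[521. 103.  74.]]
short [[490. -74.  52.]]
tab [[524.  12.  64.]]
collar [[471. 289.  20.]]
collar cloud [471.04426726 290.80865705  19.64729807] 113
63.22151546466289 [[0.27, -0.92, -0.27, 231.41], [-0.96, -0.26, -0.08, -504.93], [-0.0, 0.28, -0.96, 384.27], [0.0, 0.0, 0.0, 1.0]]
```

View pics/crop1.png

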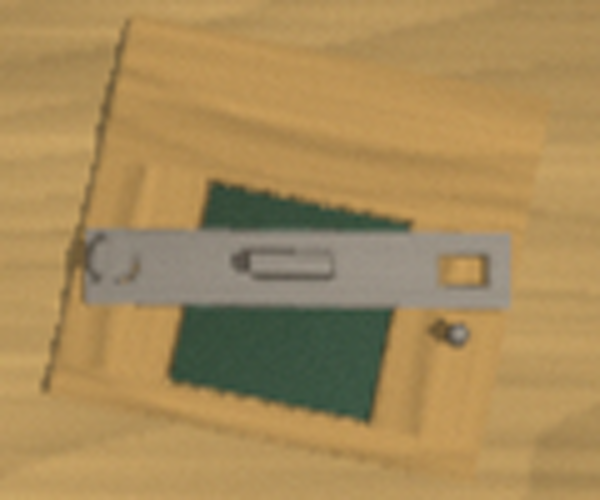

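The enlarged view shows the strap flat across the jig. The head is at crop (115,258), the slot at (465,270) and the short bolt at (455,335), so it is only swung out a little. I'll move the wrist camera over the jig for a closer look.

servo_tool --motion '[[[0.7,0.99,0,0,0,0.41,0],[0.7,0.99,0,0,0,0.41,0],[0.7,0.99,0,0,0,0.41,0],[0.7,0.99,0,0,0,0.41,0],[0.7,0.99,0,0,0,0.41,0],[0.7,0.99,0,0,0,0.41,0],[0.7,0.99,0,0,0,0.41,0],[0.7,0.99,0,0,0,0.41,0],[0.7,0.99,0,0,0,0.41,0],[0.7,0.99,0,0,0,0.41,0]]]'

```text
clock: 1.15
eef_pos: [440.8, -118.5, 205.6]
eef_rot: [3.141, 0.0, 1.57]
wrist_force: [1.4, -0.6, 0.0]
finger_gap: 94.1
finger_force: 0.0
```

servo_tool --motion '[[[0.12,0.18,0,0,0,0,0],[0.12,0.18,0,0,0,0,0],[0.12,0.18,0,0,0,0,0],[0.12,0.18,0,0,0,0,0]]]'

```text
clock: 1.55
eef_pos: [500.2, -29.5, 205.0]
eef_rot: [-3.141, -0.0, 1.569]
wrist_force: [-0.3, 0.1, -1.1]
finger_gap: 94.0
finger_force: 0.0
```

Run:
```python
from h import *
w=shot('wrist','w1');print(w['k1'],w['cx'],w['cy'],w['cam_to_world'].round(3).tolist())
print(manip.read_state()['eef_pos'])
```

```text
0.012529707317221403 316.9920963925667 197.94434794586533 [[1.0, -0.001, -0.001, 500.365], [-0.002, -0.958, -0.286, 54.675], [-0.001, 0.286, -0.958, 384.259], [0.0, 0.0, 0.0, 1.0]]
[499.69186594 -30.64762275 205.082894  ]
```

View pics/w1.png

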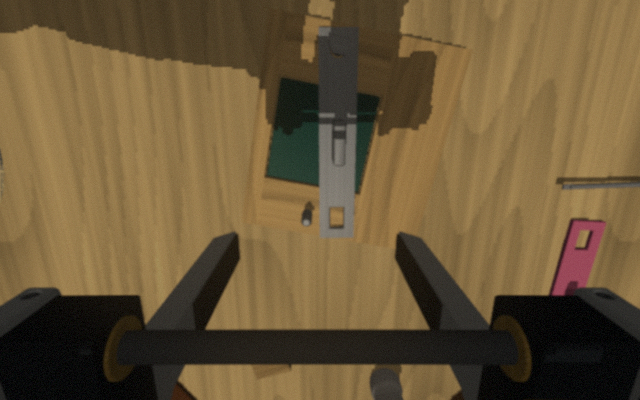

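The wrist view shows the strap almost vertical in the picture. The head is at about (340,40), the tab at (339,145), the slot at (337,215) and the short bolt at about (307,215). I'll fit these with the depth image.

Run:
```python
from h import *
c=load('w1');P=cloud(c)
Z=P[...,2]
m=np.zeros((400,640),bool); m[10:245,235:480]=1
hs,e=np.histogram(Z[m&(Z>5)],bins=np.arange(5,90,3)); print(dict(zip(e.astype(int),hs)))
def st(n,mm):
    q=P[mm]; r=cv2.minAreaRect(q[:,:2].astype(np.float32)) ; print(n,len(q),q.mean(0).round(1),r, 'zmed',np.median(q[:,2]).round(1))
n,l,s,ce=cv2.connectedComponentsWithStats((m&(Z>38)).astype(np.uint8))
for i in range(1,n):
    if s[i,4]>15:
        q=l==i; print(s[i],ce[i],np.nanmax(Z[q])); st('top',q&(Z>np.nanpercentile(Z[q],95)-4))
f=c['frame'].astype(int); gray=(abs(f.max(2)-f.min(2))<18)&m&(Z>24)&(Z<33)
st('strap',gray)
a=(m&(Z>19.5)&(Z<25)); print('board z',np.median(Z[a]))
# line fit of strap edges: plane check
q=P[gray]; A=np.c_[q[:,:2],np.ones(len(q))]; print('plane',np.linalg.lstsq(A,q[:,2],rcond=None)[0])
```

```text
{np.int64(5): np.int64(0), np.int64(8): np.int64(35), np.int64(11): np.int64(339), np.int64(14): np.int64(126), np.int64(17): np.int64(905), np.int64(20): np.int64(28172), np.int64(23): np.int64(2758), np.int64(26): np.int64(5774), np.int64(29): np.int64(650), np.int64(32): np.int64(9), np.int64(35): np.int64(11), np.int64(38): np.int64(8), np.int64(41): np.int64(15), np.int64(44): np.int64(16), np.int64(47): np.int64(35), np.int64(50): np.int64(77), np.int64(53): np.int64(18), np.int64(56): np.int64(1), np.int64(59): np.int64(18), np.int64(62): np.int64(509), np.int64(65): np.int64(37), np.int64(68): np.int64(14), np.int64(71): np.int64(257), np.int64(74): np.int64(296), np.int64(77): np.int64(0), np.int64(80): np.int64(0), np.int64(83): np.int64(0), np.int64(86): np.int64(0)}
[328  27  27  29 573] [341.32809773  40.92670157] 76.14144464151946
top 553 [521.5 104.7  74.1] ((521.4680786132812, 104.79491424560547), (20.825166702270508, 22.47173500061035), 78.94505310058594) zmed 74.1
[332 119  14  46 615] [338.59349593 141.66666667] 66.01353695944078
top 558 [521.7  15.9  63.8] ((521.6
[... 247 characters left out ...]
630212783813477, 9.773961067199707), 74.61870574951172) zmed 51.0
[396 231  30  14 294] [408.3877551  239.02721088] 223.10317763733548
top 90 [552.9 -19.6 220.5] ((553.3026733398438, -19.53836441040039), (12.128491401672363, 2.0464680194854736), 3.4422051906585693) zmed 220.3
[235 233   4  12  40] [236.2 238.9] 212.66236415531623
top 18 [452.8 -22.3 210.7] ((452.90093994140625, -22.474384307861328), (0.6992976665496826, 4.961854457855225), 7.451646327972412) zmed 210.5
strap 5893 [521.1  25.   28. ] ((516.3984985351562, 13.651199340820312), (222.94644165039062, 54.875003814697266), 87.95675659179688) zmed 28.0
board z 21.861342018974938
plane [-1.18655740e-03 -9.71679391e-06  2.86251353e+01]
```

servo_tool --motion '[[[0.044,0.093,-0.1,0,0,0,0],[0.044,0.093,-0.1,0,0,0,0],[0.044,0.093,-0.2,0,0,0,0],[0.044,0.093,-0.28,0,0,0,0.3],[0.044,0.093,-0.334,0,0,0,0.6],[0.044,0.093,-0.334,0,0,0,0.8],[0.044,0.093,-0.334,0,0,0,1],[0.044,0.093,-0.334,0,0,0,1],[0.044,0.093,-0.334,0,0,0,1],[0.044,0.093,-0.334,0,0,0,1]]]' --newtons 35

```text
clock: 2.6
eef_pos: [522.5, 15.9, 39.5]
eef_rot: [3.14, 0.0, 1.567]
wrist_force: [0.3, 0.2, 0.2]
finger_gap: 41.1
finger_force: 0.0
```

servo_tool --motion '[[[0,0,0,0,0,0,1],[0,0,0,0,0,0,1],[0,0,0,0,0,0,1],[0,0,0,0,0,0,1],[0,0,0,0,0,0,1],[0,0,0,0,0,0,1]]]'

```text
clock: 3.2
eef_pos: [522.0, 16.0, 38.4]
eef_rot: [-3.141, 0.0, 1.567]
wrist_force: [-0.3, 0.1, 1.7]
finger_gap: 11.6
finger_force: 35.0
```

Now gripped. Next, lift by 34 mm, slowly.

servo_tool --motion '[[[0,0,0.02,0,0,0,1],[0,0,0.04,0,0,0,1],[0,0,0.055,0,0,0,1],[0,0,0.068,0,0,0,1],[0,0,0.068,0,0,0,1],[0,0,0.068,0,0,0,1]]]'

```text
clock: 3.8
eef_pos: [522.0, 16.0, 72.4]
eef_rot: [3.142, 0.0, 1.567]
wrist_force: [-0.4, 0.6, -4.7]
finger_gap: 11.6
finger_force: 35.0
```

Run:
```python
from h import *
w=shot('wrist','w2');print(manip.read_state()['eef_pos'])
cv2.imwrite('pics/w2c.png',cv2.resize(w['frame'][0:330,180:500,::-1],None,fx=1.8,fy=1.8))
```

```text
[521.80563241  16.01224166  72.18162748]
```

View pics/w2c.png

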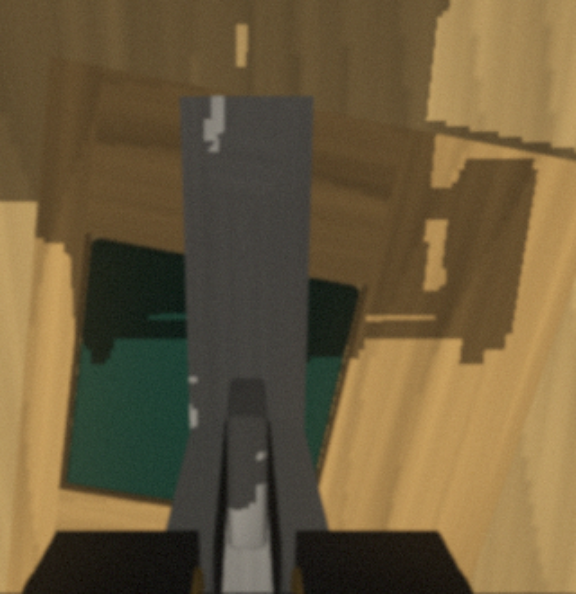

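The strap is lifted and level; its far end is at crop (247,97). I'll fit its centreline.

Run:
```python
from h import *
def strap(f,zlo,zhi,ylo,yhi):
    c=load(f);P=cloud(c).reshape(-1,3); q=P[(P[:,2]>zlo)&(P[:,2]<zhi)&(P[:,1]>ylo)&(P[:,1]<yhi)&(abs(P[:,0]-521)<30)]
    mids=[]
    for y in np.arange(ylo,yhi,5):
        s=q[(q[:,1]>=y)&(q[:,1]<y+5),0]
        if len(s)>10: mids.append((y+2.5,(np.percentile(s,1)+np.percentile(s,99))/2,np.ptp(s)))
    m=np.array(mids); p=np.polyfit(m[:,0],m[:,1],1); print(f,len(q),'x=%.4f y+%.1f'%tuple(p),'widths',m[:,2].round(0),'ymax',q[:,1].max(),'z',np.median(q[:,2])); return p
p=strap('w1',25.5,31,-60,90)
for y in (104.7,15.8,-75): print(y,np.polyval(p,y))
p=strap('w2',57,67,45,120)
for y in (104.7,16): print(y,np.polyval(p,y))
# slot hole centre in w1: dark/board-coloured pixels inside the strap
c=load('w1'); P=cloud(c); Z=P[...,2]; f=c['frame'].astype(int)
m=np.zeros((400,640),bool); m[200:232,325:350]=1
h=m&((f[...,0]-f[...,2])>35)
n,l,s,ce=cv2.connectedComponentsWithStats(h.astype(np.uint8)); print(s,ce)
i=1+np.argmax(s[1:,4]); print(onplane(c,[ce[i]],28))
# tile in w1
t=(f[...,1]-f[...,0]>8)&(np.arange(640)[None]>240)&(np.arange(640)[None]<400)&(np.arange(400)[:,None]>60)&(np.arange(400)[:,None]<200)
q=P[t&(Z>15)&(Z<25)]; print('tile',cv2.minAreaRect(q[:,:2].astype(np.float32)))
```

```text
w1 4678 x=-0.0047 y+521.7 widths [39. 39. 39. 39. 39. 38. 40. 40. 40. 40. 40. 40. 40. 39. 39. 40. 40. 40.
 41. 41. 40. 40. 40. 41. 41. 41. 40. 40. 40. 40.] ymax 89.81181338295377 z 28.003725316877507
104.7 521.1915586268932
15.8 521.6061801794594
-75 522.0296631600332
w2 7882 x=0.0054 y+521.5 widths [40. 40. 40. 40. 40. 40. 40. 40. 40. 41. 40. 40. 40. 40. 40.] ymax 119.9915797900648 z 62.01842032117594
104.7 522.0375573827195
16 521.5607803607724
[[     0      0    640    400 255730]
 [   330    207     14     20    270]] [[319.48221562 199.48233684]
 [336.34444444 216.22962963]]
[[522.33397316 -73.69154257  28.        ]]
tile ((504.2877197265625, 15.22494888305664), (105.05374145507812, 105.95075225830078), 78.78475952148438)
```

The swing to closed is about -0.19 rad about the tall bolt. The tab should end at about (504.4, 16.9).

servo_tool --motion '[[[-0.007,0.0003,0,0,0,-0.012,1],[-0.014,0.0007,0,0,0,-0.024,1],[-0.021,0.001,0,0,0,-0.036,1],[-0.028,0.0014,0,0,0,-0.048,1],[-0.0348,0.0018,0,0,0,-0.0603,1],[-0.0348,0.0018,0,0,0,-0.0603,1],[-0.0348,0.0018,0,0,0,-0.0603,1]]]'

```text
clock: 4.55
eef_pos: [504.6, 16.9, 72.2]
eef_rot: [-3.141, 0.0, 1.379]
wrist_force: [0.5, 0.2, -4.7]
finger_gap: 12.0
finger_force: 35.0
```

Run:
```python
from h import *
s=manip.read_state();print(s['eef_pos'],s['eef_rot'],s['wrist_force'])
c=shot('top','t3');d=shot('side','s3');
p=cv2.projectPoints
def proj(c,X):
    T=np.linalg.inv(c['cam_to_world']); r=T[:3,:3]@X+T[:3,3]; x=r[:2]/r[2]; x=x*(1+float(c['k1'])*x@x); k=K(c); return x*k[0,0]+k[:2,2]
X=np.array([487,-72,52.]); a=[]
for q in (c,d):
    u=proj(q,X).round().astype(int); print(u); x0=max(u[0]-40,0); y0=max(u[1]-40,0)
    a.append(cv2.resize(q['frame'][y0:y0+80,x0:x0+80,::-1],(390,390),interpolation=cv2.INTER_CUBIC))
cv2.imwrite('pics/c3.png',np.hstack(a))
```

```text
[504.59083242  16.88664733  72.24045233] [-3.14126095e+00  7.81423618e-05  1.37852341e+00] [ 0.48035668  0.1600706  -4.70308833]
[345 217]
[347 188]
```

View pics/c3.png

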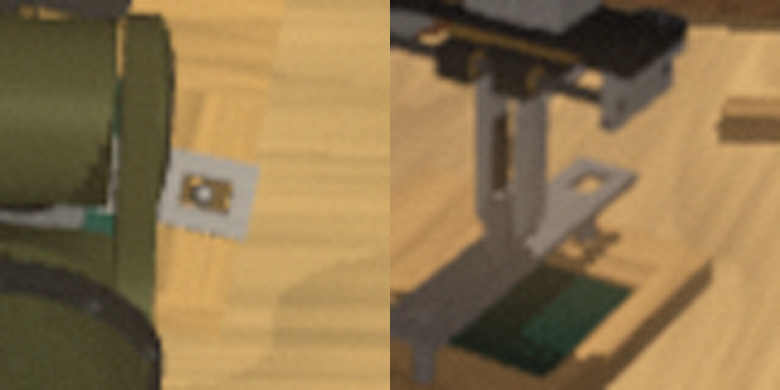

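The bolt tip shows inside the slot at crop (205,193), so I'll lower the strap.

servo_tool --motion '[[[0,0,-0.01,0,0,0,1],[0,0,-0.02,0,0,0,1],[0,0,-0.03,0,0,0,1],[0,0,-0.04,0,0,0,1],[0,0,-0.05,0,0,0,1],[0,0,-0.06,0,0,0,1],[0,0,-0.066,0,0,0,1],[0,0,-0.066,0,0,0,1]]]'

```text
clock: 5.45
eef_pos: [504.4, 16.9, 39.0]
eef_rot: [-3.141, 0.0, 1.377]
wrist_force: [0.1, 0.6, -4.2]
finger_gap: 11.6
finger_force: 35.0
```

servo_tool --motion '[[[0,0,-0.0018,0,0,0,1],[0,0,-0.0018,0,0,0,1],[0,0,-0.0018,0,0,0,0.6],[0,0,-0.0018,0,0,0,0.6],[0,0,-0.0018,0,0,0,0.6],[0,0,0.08,0,0,0,0.6],[0,0,0.16,0,0,0,0.6],[0,0,0.26,0,0,0,0.6],[0,0,0.33,0,0,0,0.6],[0,0,0.33,0,0,0,0.6]]]'

```text
clock: 6.45
eef_pos: [506.4, 16.9, 209.6]
eef_rot: [3.133, -0.001, 1.377]
wrist_force: [0.4, -0.3, 0.2]
finger_gap: 37.9
finger_force: 0.0
```

servo_tool --motion '[[[-0.02,-0.1,0,0,0,0,0],[-0.02,-0.1,0,0,0,0,0],[-0.02,-0.1,0,0,0,0,0],[-0.02,-0.1,0,0,0,0,0]]]'

```text
clock: 6.85
eef_pos: [494.6, -32.6, 204.0]
eef_rot: [-3.141, -0.0, 1.378]
wrist_force: [-0.2, 0.6, -0.2]
finger_gap: 66.2
finger_force: 0.0
```

Run:
```python
from h import *
c=shot('wrist','w4');print(manip.read_state()['eef_pos'])
P=cloud(c);Z=P[...,2]
m=(abs(P[...,0]-487)<14)&(abs(P[...,1]+71)<14)
print('bolt',P[m&(Z>49)].mean(0),(m&(Z>49)).sum(),cv2.minAreaRect(P[m&(Z>49)][:,:2].astype(np.float32)))
for n,x,y in (('mid',508,40),('slotend',491,-50),('tip',482.5,-92),('hole',519,86)):
    k=(abs(P[...,0]-x)<4)&(abs(P[...,1]-y)<4); print(n,np.median(Z[k]).round(1))
k=(np.nanmax(Z[5:230,240:480]));
cv2.imwrite('pics/w4c.png',cv2.resize(c['frame'][0:250,180:500,::-1],None,fx=2.2,fy=2.2))
```

```text
[494.67971873 -32.39862209 204.11387259]
bolt [487.37806421 -70.73400973  51.1030759 ] 71 ((487.3375244140625, -71.05908203125), (9.664735794067383, 9.959281921386719), 80.75630950927734)
mid 28.8
slotend 28.1
tip 28.0
hole 27.9
```

View pics/w4c.png

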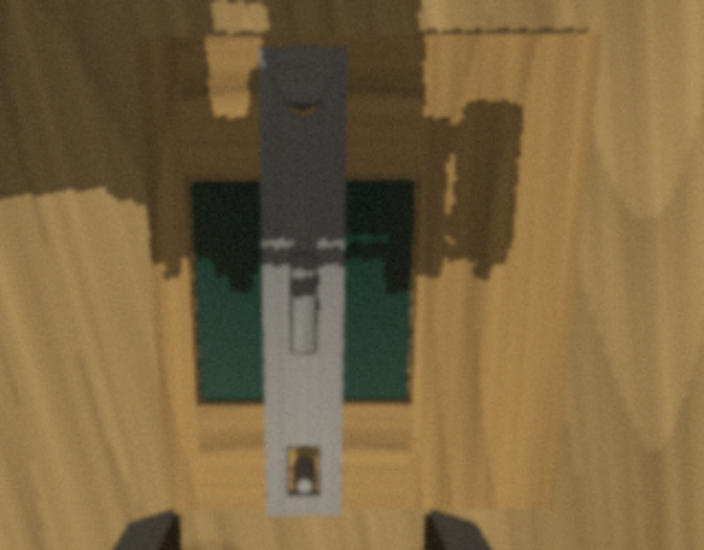

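The strap lies flat (top at 28 mm along its length) with the short bolt inside the slot at crop (304,480). Next is the collar.

servo_tool --motion '[[[-0.08,0.48,-0.14,0,0,0,0],[-0.08,0.48,-0.14,0,0,0,0],[-0.08,0.48,-0.14,0,0,0,0],[-0.08,0.48,-0.14,0,0,0,0],[-0.08,0.48,-0.14,0,0,0,0],[-0.08,0.48,-0.14,0,0,0,0],[-0.08,0.48,-0.14,0,0,0,0]]]'

```text
clock: 7.6
eef_pos: [454.0, 208.2, 134.0]
eef_rot: [-3.141, 0.001, 1.381]
wrist_force: [-0.2, 0.1, -0.4]
finger_gap: 94.1
finger_force: 0.0
```

Run:
```python
from h import *
c=shot('wrist','w5');print(manip.read_state()['eef_pos'])
P=cloud(c);Z=P[...,2]
m=(abs(P[...,0]-471)<30)&(abs(P[...,1]-291)<30)&(Z>16)&(Z<30)
q=P[m]; print(len(q),np.median(q,0),cv2.minEnclosingCircle(q[:,:2].astype(np.float32)),cv2.minAreaRect(q[:,:2].astype(np.float32)))
m=(abs(P[...,0]-471)<60)&(abs(P[...,1]-291)<60)&(Z>4); print(np.percentile(P[m],[0,100],axis=0))
```

```text
[454.53953135 207.14065363 134.43118525]
1007 [470.40337871 295.0821171   19.86070923] ((470.32012939453125, 294.9803161621094), 17.191417694091797) ((470.3586730957031, 294.6025085449219), (32.991363525390625, 33.10663986206055), 79.18633270263672)
[[411.00373085 231.00002574   4.01970223]
 [522.95462983 311.43759762 256.67130703]]
```

servo_tool --motion '[[[0.0314,0.1744,0,0,0,0,0],[0.0314,0.1744,0,0,0,0,0],[0.0314,0.1744,-0.1,0,0,0,0],[0.0314,0.1744,-0.18,0,0,0,0.2],[0.0314,0.1744,-0.23,0,0,0,0.4],[0.0314,0.1744,-0.26,0,0,0,0.5],[0.0314,0.1744,-0.26,0,0,0,0.5],[0.0314,0.1744,-0.26,0,0,0,0.5]]]' --newtons 25

```text
clock: 8.45
eef_pos: [471.3, 293.9, 5.8]
eef_rot: [3.14, -0.001, 1.377]
wrist_force: [0.1, -0.4, -0.5]
finger_gap: 57.5
finger_force: 0.0
```

servo_tool --motion '[[[0,0,0,0,0,0,0.7],[0,0,0,0,0,0,0.8],[0,0,0,0,0,0,1],[0,0,0,0,0,0,1],[0,0,0,0,0,0,1],[0,0,0,0,0,0,1]]]'

```text
clock: 9.05
eef_pos: [470.7, 294.3, 5.3]
eef_rot: [3.141, -0.001, 1.378]
wrist_force: [-1.0, -2.0, 6.9]
finger_gap: 33.6
finger_force: 25.0
```

servo_tool --motion '[[[0,0,0.04,0,0,0,1],[0,0,0.1,0,0,0,1],[0,0,0.2,0,0,0,1],[0,0,0.26,0,0,0,1],[0,0,0.26,0,0,0,1],[0,0,0.26,0,0,0,1]]]'

```text
clock: 9.65
eef_pos: [470.2, 294.0, 134.3]
eef_rot: [3.141, -0.0, 1.378]
wrist_force: [-0.7, 0.6, -2.0]
finger_gap: 33.2
finger_force: 25.0
```

Run:
```python
from h import *
c=shot('wrist','w6');s=manip.read_state();print(s['eef_pos'],s['wrist_force'],s['finger_gap'])
P=cloud(c);e=s['eef_pos']; y=s['eef_rot'][2]
D=P-e; X=D[...,0]*np.cos(y)+D[...,1]*np.sin(y); Y=D[...,0]*np.sin(y)-D[...,1]*np.cos(y); Z=D[...,2]
m=(abs(X)<25)&(abs(Y)<16)&(Z>-20)&(Z<40); print(m.sum(),np.histogram(Z[m],bins=np.arange(-20,41,4)))
t=m&(Z>8)&(Z<22); print('top x range',np.percentile(X[t],[0,1,50,99,100]).round(1),np.percentile(Y[t],[1,99]).round(1))
A=np.c_[X[t],Y[t],np.ones(t.sum())]; zz=Z[t]; k=zz>np.median(zz)-2; print('plane',np.linalg.lstsq(A[k],zz[k],rcond=None)[0]); print('rim x',np.percentile(X[t][k],[1,99]))
cv2.imwrite('pics/w6c.png',cv2.resize(c['frame'][150:350,160:480,::-1],None,fx=2.4,fy=2.4))
```

```text
[469.76156626 293.83113987 133.25843602] [-0.35990178 -0.11612689 -2.1361229 ] 33.58686710502074
2913 (array([   0,    0,    0,    1,  106,  195,  212,  222, 1649,  528,    0,
          0,    0,    0,    0]), array([-20, -16, -12,  -8,  -4,   0,   4,   8,  12,  16,  20,  24,  28,
        32,  36,  40]))
top x range [-16.2 -14.7   2.4  17.6  18.2] [-15.1  15.3]
plane [-7.01157531e-03  8.99216031e-04  1.55591281e+01]
rim x [-14.70908966  17.187045  ]
```

View pics/w6c.png

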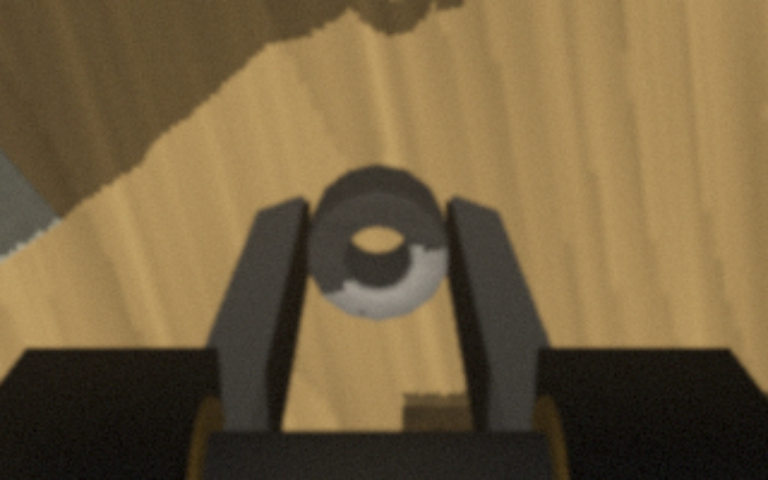

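The collar is held upright, with the bore centre at crop (378,257). I'll work out its offset from the TCP.

Run:
```python
from h import *
c=load('w6'); e=np.array([469.76,293.83,133.26]); y=1.378
R=np.array([[np.cos(y),np.sin(y)],[np.sin(y),-np.cos(y)]])
for p in ((378,257.5),(378,227),(378,288),(378,190),(378,320)):
    q=onplane(c,[(160+p[0]/2.4-.3,150+p[1]/2.4-.3)],e[2]+15.5)[0]-e; print(p,(R@q[:2]).round(2))
print(manip.read_state()['eef_pos'])
```

```text
(378, 257.5) [0.9  0.23]
(378, 227) [8.64 0.23]
(378, 288) [-7.03  0.23]
(378, 190) [17.79  0.24]
(378, 320) [-15.56   0.22]
[469.76156626 293.83113987 133.25843602]
```

servo_tool --motion '[[[0.034,-0.732,0,0,0,0,1],[0.034,-0.732,0,0,0,0,1],[0.034,-0.732,0,0,0,0,1],[0.034,-0.732,0,0,0,0,1],[0.034,-0.732,0,0,0,0,1],[0.034,-0.732,0,0,0,0,1],[0.034,-0.732,0,0,0,0,1],[0.034,-0.732,0,0,0,0,1],[0.034,-0.732,0,0,0,0,1],[0.034,-0.732,-0.08,0,0,0,1]]]'

```text
clock: 10.7
eef_pos: [489.2, -72.2, 96.5]
eef_rot: [3.136, -0.0, 1.377]
wrist_force: [1.6, -0.1, -2.5]
finger_gap: 33.7
finger_force: 25.0
```

servo_tool --motion '[[[0,0,-0.04,0,0,0,1],[0,0,-0.05,0,0,0,1],[0,0,-0.05,0,0,0,1],[0,0,-0.05,0,0,0,1]]]'

```text
clock: 11.1
eef_pos: [487.8, -71.5, 70.2]
eef_rot: [3.141, -0.0, 1.378]
wrist_force: [0.6, 0.8, -0.8]
finger_gap: 33.4
finger_force: 25.0
```

Run:
```python
from h import *
c=shot('wrist','w7');r=[]
for i in range(3):
    s=manip.read_state();r.append(np.r_[s['eef_pos'],s['eef_rot'][2]]); manip.camera('top')
print(np.array(r).round(2),s['finger_gap'],s['wrist_force'])
s7=r[0];P=cloud(c);Z=P[...,2]
cv2.imwrite('pics/w7c.png',cv2.resize(c['frame'][150:350,160:480,::-1],None,fx=2.4,fy=2.4))
```

```text
[[487.89 -71.64  70.44   1.38]
 [487.87 -71.74  70.44   1.38]
 [487.81 -71.84  70.36   1.38]] 33.55281872208481 [ 0.10070356  0.04453398 -1.63934034]
```

View pics/w7c.png

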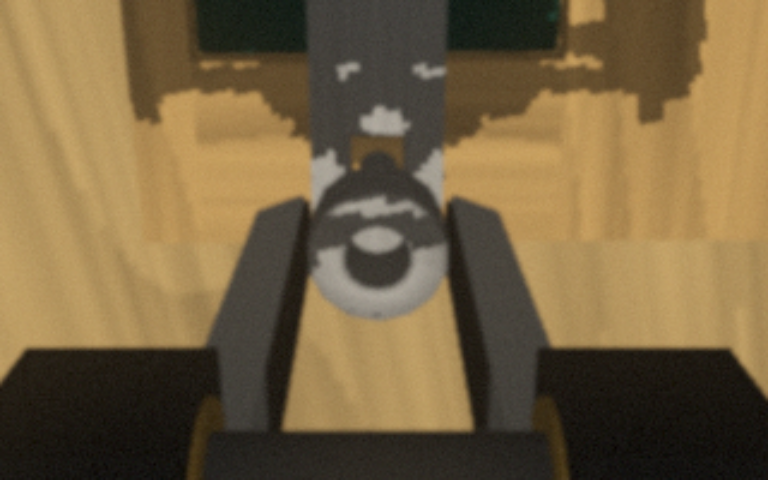

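The bolt, at crop (379,155), lines up in column with the bore (378,257). I'll trim slightly and descend.

servo_tool --motion '[[[-0.0008,0,-0.01,0,0,0,1],[-0.0008,0,-0.02,0,0,0,1],[-0.0008,0,-0.028,0,0,0,1],[-0.0008,0,-0.036,0,0,0,1],[-0.0008,0,-0.044,0,0,0,1],[-0.0008,0,-0.044,0,0,0,1]]]'

```text
clock: 11.9
eef_pos: [486.6, -71.9, 46.8]
eef_rot: [-3.141, -0.0, 1.377]
wrist_force: [0.4, -0.5, -0.2]
finger_gap: 33.4
finger_force: 25.0
```

No contact force and past the taper, so I'll continue down.

servo_tool --motion '[[[0,0,-0.008,0,0,0,1],[0,0,-0.016,0,0,0,1],[0,0,-0.024,0,0,0,1],[0,0,-0.028,0,0,0,1],[0,0,-0.028,0,0,0,1]]]'

```text
clock: 12.4
eef_pos: [486.9, -71.9, 33.4]
eef_rot: [-3.141, -0.0, 1.377]
wrist_force: [0.1, -0.5, -1.8]
finger_gap: 33.5
finger_force: 25.0
```

servo_tool --motion '[[[0,0,-0.0015,0,0,0,1],[0,0,-0.002,0,0,0,1],[0,0,-0.002,0,0,0,1]]]'

```text
clock: 12.7
eef_pos: [487.0, -71.9, 33.2]
eef_rot: [3.141, 0.0, 1.377]
wrist_force: [-6.0, 1.1, 12.6]
finger_gap: 33.3
finger_force: 25.0
```

servo_tool --motion '[[[0,0,0,0,0,0,0.45],[0,0,0,0,0,0,0.45],[0,0,0,0,0,0,0.45],[0,0,0,0,0,0,0.45],[0,0,0.05,0,0,0,0.4],[0,0,0.15,0,0,0,0.3],[0,0,0.25,0,0,0,0],[0,0,0.35,0,0,0,0],[0,0,0.35,0,0,0,0]]]'

```text
clock: 13.6
eef_pos: [489.1, -72.3, 213.8]
eef_rot: [3.131, 0.0, 1.377]
wrist_force: [0.7, -0.4, -0.9]
finger_gap: 85.1
finger_force: 0.0
```

servo_tool --motion '[[[0,-0.02,0,0,0,0,0],[0,-0.02,0,0,0,0,0],[0,-0.02,0,0,0,0,0]]]'

```text
clock: 13.9
eef_pos: [486.4, -82.1, 205.9]
eef_rot: [-3.139, -0.0, 1.377]
wrist_force: [0.0, 0.4, 0.9]
finger_gap: 93.8
finger_force: 0.0
```

Run:
```python
from h import *
c=shot('wrist','w8');P=cloud(c);Z=P[...,2]
s=manip.read_state();print(s['eef_pos'],s['finger_gap'],s['wrist_force'])
d=np.hypot(P[...,0]-487.2,P[...,1]+71.2)
k=(d>9)&(d<15)&(Z>35); q=P[k]; print('collar top',len(q),np.median(q,0),np.percentile(q[:,2],[5,95]),np.linalg.lstsq(np.c_[q[:,:2],np.ones(len(q))],q[:,2],rcond=None)[0])
print('bolt',np.median(Z[d<4]))
for n,x,y in (('mid',508,40),('slotend',491.5,-46),('hole',519,86)):
    print(n,np.median(Z[(abs(P[...,0]-x)<4)&(abs(P[...,1]-y)<4)]).round(1))
```

```text
[486.4846174  -81.96856158 206.07286029] 93.98885681365968 [ 0.07878223  0.06177644 -0.31033045]
collar top 818 [489.25694403 -59.47286397 320.01988061] [ 47.05008433 321.58618293] [  2.01066631  11.05032691 -82.72328808]
bolt 51.87628509187613
mid 29.1
slotend 27.9
hole 28.3
```

Run:
```python
from h import *
P=cloud(load('w8'));Z=P[...,2];d=np.hypot(P[...,0]-487.2,P[...,1]+71.2)
q=P[(d<20)&(Z>40)&(Z<50.5)];print(len(q),np.median(q,0),np.percentile(q[:,2],[5,95]),cv2.minEnclosingCircle(q[:,:2].astype(np.float32)))
k=q[q[:,2]>46.5];print('tilt',np.linalg.lstsq(np.c_[k[:,:2],np.ones(len(k))],k[:,2],rcond=None)[0][:2])
```

```text
710 [486.73924116 -69.80730836  47.77583663] [44.24093956 49.49514097] ((486.2851257324219, -70.88867950439453), 17.010427474975586)
tilt [-0.00326917  0.00288478]
```

The collar's top is level at 48 mm, which is the strap's 28 mm plus its own 20 mm, so it is seated flat. The gripper is clear, so I'll hand in.

```bash
python3 -c "
from cell import manip
print(manip.sign_off())"
```

```text
the job is handed in; nothing more can be done
None
```

The jig is closed: the strap lies flat with its slot over the short bolt, the collar sits level on the strap, and the gripper is clear. I handed the job in at about 14 s of the 61 s allowed; sign-off gave no verdict.

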